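# Fit the towel roller between the points of its holder

### The arm

A 7-joint arm with a two-finger parallel gripper is mounted at the origin on the work surface. World frame = base frame: x ahead of the robot, y to its left, z up, the work surface at z = 0. Lengths are in mm, angles in rad, forces in N, time in s.
With the tool pointing down it reaches from about 425 to 800 mm from the base axis. Payload 8.3 kg.
Tool frame: the origin (TCP) lies on the centre line of the jaws, within the pads' length; the fingertips stand 17 mm ahead of it and the grasp point (between the pads) lies 2 mm behind it; z points along the fingers, y is the line along which they close (so a half turn about z gives the same grasp; the last joint's range is limited). The gripper opens to 85 mm and grips with 20 to 120 N. Pads are 22 mm wide; open, the fingers measure 114 mm over their backs; the gripper's body (76 mm by 85 mm) begins 54 mm behind the grasp point. The pads swing forward as they close: fully open they stand 13 mm farther back than shut.
Start: joints at [1.238, 0.383, 0.016, 1.37, -0.006, 1.388, -0.046], TCP at [166.624, -602.363, 248.279] pointing down, gripper open.
Joint ranges: [-2.95, 2.95], [-0.25, 2.06], [-1.52, 1.56], [0.18, 2.33], [-1.44, 4.58], [0.02, 2.06], [-3.01, 3.01]. Speed limits (rad/s): [2.39, 2.39, 3.01, 3.01, 3.14, 3.14, 3.14].

### API

Orientations are given as a unit quaternion [x, y, z, w].
In Python, from cell import env gives the robot as it stands. Calls block until the motion is done:
- env.reach(position, orientation): joint-space move of the TCP to a pose.
- env.move_straight(position, orientation=None, vel=150, until_force=None): straight line of the TCP; orientation=None keeps the orientation; vel is the mean speed in mm/s. With until_force (N) it stops when the force on the tool has changed by that much, and returns True; else False.
- env.movej(angles): joint-space move.
- env.ungrasp() and env.grab(effort=None): open the fingers fully, or close them until they stop; effort is the grip in N (None keeps the last).
- env.dwell(seconds).
- env.ik(position, orientation): joint angles nearest the present ones, or None.
- env.sense(): the state.
- env.camera(name): name is "side" or "top" or "wrist"; returns a dict with "color" (384x512x3 uint8, red, green, blue), "intrinsics" (3x3 intrinsics, pixels), "R" (3x3) and "t" (3): a world point X has camera coordinates R X + t. Camera axes: x right, y down, z forward; pixel columns grow to the right and rows downward; lengths in mm; the calibration is good to about 2 mm. A picture is of the moment at which its call begins. There is no depth.
A pose or a line that the arm cannot do raises env.Unreachable and nothing moves.
- env.close_job(): hands the job in; it is judged then, once.
The state is a dict: "clock": time; "joint_pos": joint angles; "qd": joint speeds; "tau": joint torques, N m; "position": TCP position; "eef_rot": TCP orientation; "ft_force": force on the tool from outside, world axes, zero at the start; "wrist_torque": the same for the moment, N m; "grip_width": finger opening in mm; "gripper_force": force on a finger pad.
Only numpy, scipy, OpenCV 4.12 (cv2) and the standard library are available. Lean on these libraries where they do the work, as an engineer would, in place of code of your own. Each camera call takes 0.05 s, during which the arm holds its last target. There are 200 camera calls.

### The job

Fit the long, thick wooden roller into the roller holder: lay it in the two V-cradles between the holder's end points while the sliding end bracket is back, and let go of it. Then slide the bracket up by its grip post until it is fully home against the roller, so that both points sit inside the roller's bored ends, and leave it there.

Things in the scene. Friction and masses are not known exactly. Their poses are not given: they have to be found in the camera images.
- roller: Roller to fit: loose pale wooden tube, 28 mm diameter, 150 mm long, 18 mm bore right through, 70 g. Near it lie two pieces that do not fit: a shorter roller of the same diameter (85 mm long) and a thin rod (16 mm diameter, 150 mm long). Origin: centre of the tube, 14 mm above the shelf at the start; x runs along the tube (either end may lead).
- holder: Fixed holder, white bed 325 x 70 x 22 mm. Origin on the shelf below the fitted roller's centre; z up; x along the roller, to the sliding bracket. V-cradles 8 mm thick at x -35, +65 mm (arms up to z 65, y +-28) hold the roller's axis at z 60. Fixed bracket (46 wide, top z 78): face x -75, with 12 mm point to +x (13 thick at root, 6 at tip). Lay the roller with centre at x 12 to 35; home is x 0.
- tailstock (a joint): Sliding bracket's position (m), 0 to 0.09, growing along the holder's +x, away from the fixed bracket. Its face is at holder x = 72 mm + this, with the same 12 mm point to -x; bracket 34 mm thick, 46 wide, top at z = 77 mm. Fully home against the roller it stops at about 0.003. Starts at 0.055 to 0.085; about 2.5 N of friction; stays where left.
- tail_grip (a point): Gripping point on the sliding bracket's upright steel post: post of 18 mm diameter rising 40 mm above the bracket, from z = 77 to 117 mm; this point is on its axis at z = 104 mm, 17 mm behind the bracket's face.
There are look-alikes about, which are no part of the job. Leave any orange look-alike of the roller alone.

How it is judged:
By the outcome, as a careful person would: the job done as asked, in the order asked, and still so for the second after the job is handed in, with the robot touching nothing.
It also fails if it takes over 45 s, if anything falls off the work surface, if the arm or the gripper's body presses on something with over 40 N, if the wrist force passes 120 N, or if a joint passes its speed limit or range.

## Working session

There is one attempt and no reset: what is moved stays moved. The work goes in short steps, each a Python script; the robot and the scene stay as the last script left them, time stands still between calls to the robot, and variables do not carry over. Pictures are saved under pics/ and viewed, at most 10 in all, crops included, and the job is handed in when it is done.

```bash
mkdir -p pics; ls
python3 - <<'E'
from cell import env
import cv2,pickle
d={}
for n in("top","side"):
    c=env.camera(n);d[n]=c
    cv2.imwrite(f"pics/{n}0.png",c["color"][:,:,::-1]);print(n,c["intrinsics"].tolist(),c["R"].tolist(),c["t"].tolist())
pickle.dump(d,open("d.pkl","wb"))
print(env.sense())
E
```

```text
pics
top [[403.06478501981115, 0.0, 257.20162614989823], [0.0, 403.06478501981115, 196.04991345449224], [0.0, 0.0, 1.0]] [[0.0057777659949592025, -0.9997833718539695, 0.019995669141458207], [-0.9921880406767647, -0.00822347233432906, -0.12447998409691911], [0.12461745206073753, -0.01912024756831603, -0.9920206181198131]] [80.06546590669053, 481.2982661604894, 921.1867692363694]
side [[441.57706658393454, 0.0, 254.0892007080481], [0.0, 441.57706658393454, 193.1630246251498], [0.0, 0.0, 1.0]] [[0.9054672622472858, -0.424020666218673, -0.018316976220928947], [-0.31967362456661624, -0.6529811477317667, -0.686603520573079], [0.27917344206576566, 0.6275524642022986, -0.7268012753970478]] [-367.5203364404052, 269.23179235040317, 819.0671577174644]
{'clock': 0.1, 'joint_pos': array([ 1.23813229,  0.38417601,  0.01639873,  1.37103484, -0.00628071,
        1.38819803, -0.04649957]), 'qd': array([ 0.00024294, -0.00277731, -0.00116971, -0.00198285,  0.00014852,
       -0.00123542, -0.00031795]), 'tau': array([ 2.56136358e-03, -6.29124355e+01,  8.47223885e-01, -3.72751451e+01,
        1.67828979e-02,  1.05006379e-02, -3.29509476e-06]), 'position': array([ 166.47157879, -601.98940201,  247.37180183]), 'eef_rot': array([ 9.90913759e-01,  1.34495880e-01, -1.45367392e-04, -8.71058356e-04]), 'ft_force': array([ 0.10819916,  0.64542047, -0.00702878]), 'wrist_torque': array([-0.04995546, -0.04422596,  0.0052067 ]), 'gripper_force': 0.0, 'grip_width': 85.42113001362807}
```

View pics/top0.png

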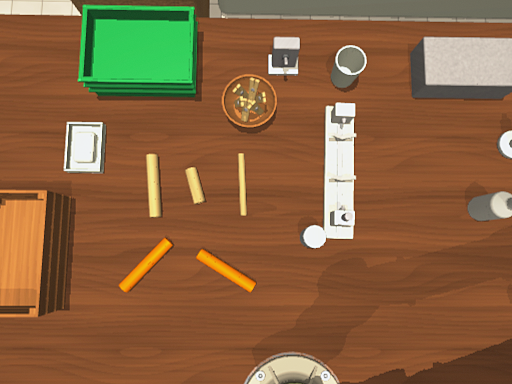

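View pics/side0.png

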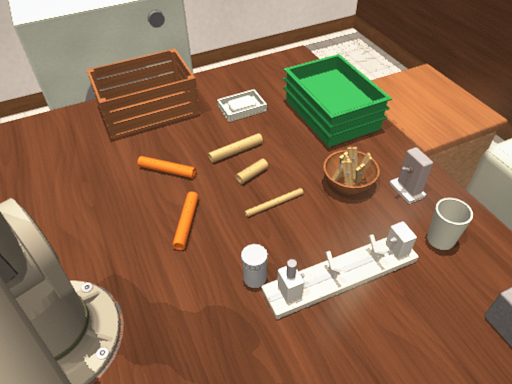

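The top view shows the roller at about (153,185), with the short piece at (195,185) and the thin rod at (242,184). The holder is at (340,172), with its fixed bracket at the top (343,113) and its sliding bracket with post at (344,217). A canister stands close by at (314,237). The side view agrees, so next I'll measure and zoom in on the holder.

```bash
cat > h.py <<'E'
import numpy as np,cv2
def ray(c,u,v,z):
    R,t,K=map(np.asarray,(c["R"],c["t"],c["intrinsics"]))
    o=-R.T@t; d=R.T@np.linalg.inv(K)@[u,v,1.]
    return o+d*(z-o[2])/d[2]
def proj(c,X):
    p=c["R"]@np.asarray(X,float)+c["t"];p=c["intrinsics"]@p;return p[:2]/p[2]
E
python3 - <<'E'
import pickle,cv2,numpy as np
from h import *
d=pickle.load(open("d.pkl","rb"))
for n in d:
    c=d[n];hsv=cv2.cvtColor(c["color"],cv2.COLOR_RGB2HSV)
    m=cv2.inRange(hsv,(18,60,120),(32,190,255))
    for k in cv2.findContours(m,0,1)[0]:
        if cv2.contourArea(k)<150: continue
        r=cv2.minAreaRect(k);b=cv2.boxPoints(r)
        i=0 if np.linalg.norm(b[0]-b[1])<np.linalg.norm(b[1]-b[2]) else 1
        e=[(b[i]+b[i+1])/2,(b[(i+2)%4]+b[(i+3)%4])/2]
        P=[ray(c,*q,14) for q in e]
        print(n,np.round(r[0]),r[1],"len",np.linalg.norm(P[0]-P[1]).round(1),"ctr",ray(c,*r[0],14).round(1),(P[1]-P[0]).round(1))
a=d["top"]["color"][95:250,290:370,::-1]
a=cv2.resize(a,None,fx=3.8,fy=3.8,interpolation=2)
b=d["side"]["color"][210:320,235:430,::-1]
b=cv2.resize(b,None,fx=2.5,fy=2.5,interpolation=2)
o=np.zeros((600,800,3),np.uint8);o[:a.shape[0],:a.shape[1]]=a;o[:b.shape[0],310:310+b.shape[1]]=b
cv2.imwrite("pics/crop.png",o)
c=d["top"];m=cv2.inRange(cv2.cvtColor(c["color"],cv2.COLOR_RGB2HSV),(0,0,110),(179,60,255))
m[:,:323]=0;m[:95]=0;m[:,370:]=0;m[250:]=0
k=max(cv2.findContours(m,0,1)[0],key=cv2.contourArea)
r=cv2.minAreaRect(k);print(r)
for q in cv2.approxPolyDP(k,2,True)[:,0]: print(q,ray(c,*q,22).round(1))
E
```

```text
top [294. 374.] (57.0, 18.0) len 129.9 ctr [75.4 -4.1 14. ] [  -0.  -129.9    0. ]
top [195. 185.] (36.836429595947266, 10.963223457336426) len 89.6 ctr [507.9 233.1  14. ] [-85.9 -25.3   0. ]
top [153. 185.] (62.51470947265625, 11.149474143981934) len 151.5 ctr [507.2 332.5  14. ] [-150.9  -14.     0. ]
top [242. 184.] (62.1960334777832, 6.327842712402344) len 151.2 ctr [511.5 120.1  14. ] [-151.    -7.8    0. ]
top [250.  98.] (37.11872863769531, 32.199378967285156) len 94.4 ctr [725.6 103.1  14. ] [-84.7 -41.7   0. ]
side [ 80. 373.] (20.61277198791504, 26.959482192993164) len 40.5 ctr [ 32.3 -91.3  14. ] [-38.3 -13.3   0. ]
side [274. 202.] (5.820032119750977, 60.158470153808594) len 148.6 ctr [512.4 116.3  14. ] [-148.5   -7.4    0. ]
side [251. 171.] (9.946918487548828, 33.785221099853516) len 94.3 ctr [508.8 234.7  14. ] [-91.  -24.9   0. ]
side [235. 147.] (9.371826171875, 55.868499755859375) len 155.9 ctr [508.3 334.3  14. ] [-155.3  -13.9    0. ]
((339.44647216796875, 172.638916015625), (31.290735244750977, 141.19061279296875), 0.8425242304801941)
[354 103] [ 714.3 -153.5   22. ]
[337 102] [ 716.3 -111.5   22. ]
[331 122] [665.3 -95.9  22. ]
[333 106] [ 705.9 -101.5   22. ]
[325 108] [700.6 -81.7  22. ]
[323 243] [371.7 -72.   22. ]
[326 237] [385.8 -79.3  22. ]
[352 238] [ 383.9 -140.7   22. ]
[352 191] [ 495.7 -143.4   22. ]
[355 179] [ 524.8 -151.3   22. ]
```

View pics/crop.png

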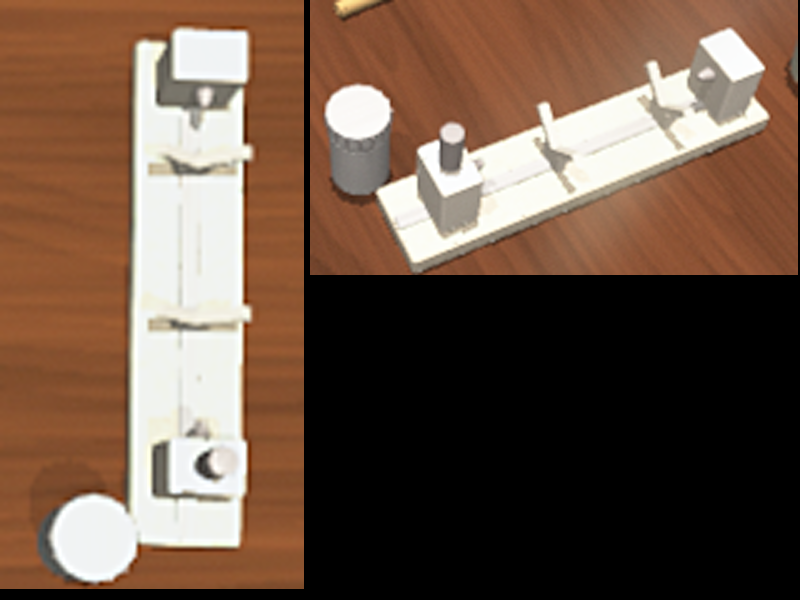

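The crop shows the fixed bracket top's face edge at crop v≈80 and the cradle tips at v≈152 and 314. The tail bracket's face edge is at v≈438 and the post top is at (222,461). The canister is level with the near-left corner of the bed.

Run:
```python
import pickle,numpy as np
from h import *
d=pickle.load(open("d.pkl","rb"))
T=lambda x,y,z:ray(d["top"],290+(x+.5)/3.8-.5,95+(y+.5)/3.8-.5,z).round(1)
S=lambda x,y,z:ray(d["side"],235+(x-310+.5)/2.5-.5,210+(y+.5)/2.5-.5,z).round(1)
print("bedL",T(135,42,22),T(130,540,22),"bedR",T(243,120,22),T(240,546,22))
print("S bed",S(378,192,22),S(415,268,22),S(768,118,22))
print("fix face",T(174,78,78),T(245,80,78),"S",S(692,44,78),S(725,81,78)," back",T(174,29,78),T(249,30,78),S(729,31,78),S(762,67,78))
print("tail face",T(170,439,77),T(244,437,77),"S",S(450,139,77),S(481,180,77),"back",T(170,493,77),T(245,493,77),S(418,153,77),S(450,195,77))
print("post",T(222,461,117),S(452,131,117))
print("cradle R tips",T(252,152,65),T(250,314,65),"L",T(148,152,65),T(148,312,65),"S far tips", S(652,63,65),S(543,104,65))
print("can",T(93,538,50),S(358,112,50))
```

```text
bedL [706.5 -82.2  22. ] [386.4 -74.2  22. ] bedR [ 655.4 -151.    22. ] [ 383.1 -142.6   22. ]
S bed [386.3 -78.8  22. ] [ 382.9 -148.7   22. ] [ 703.6 -154.7   22. ]
fix face [663.9 -94.7  78. ] [ 663.2 -137.9   78. ] S [657.7 -96.5  78. ] [ 658.1 -137.8   78. ]  back [694.7 -95.3  78. ] [ 694.7 -141.2   78. ] [692.7 -98.5  78. ] [ 692.7 -139.4   78. ]
tail face [444.3 -88.5  77. ] [ 445.9 -132.3   77. ] S [440.4 -91.6  77. ] [ 443.8 -132.7   77. ] back [412.6 -87.9  77. ] [ 412.9 -132.1   77. ] [413.2 -92.2  77. ] [ 417.6 -133.9   77. ]
post [ 428.5 -109.1  117. ] [ 430.6 -109.3  117. ]
cradle R tips [ 622.  -144.6   65. ] [ 521.5 -140.9   65. ] L [621.3 -80.8  65. ] [522.2 -79.1  65. ] S far tips [625.7 -91.1  65. ] [525.7 -87.5  65. ]
can [386.7 -46.7  50. ] [396.4 -21.5  50. ]
```

```bash
cat >> h.py <<'E'
def q(a): return [np.cos(a/2),np.sin(a/2),0,0]
E
python3 - <<'E'
from cell import env
from h import *
a=np.arctan2(14.,151)
p=[507.5,333.2]
env.reach(p+[250],q(a)); print(env.sense()["joint_pos"].round(2),env.sense()["clock"])
c=env.camera("wrist");cv2.imwrite("pics/w1.png",c["color"][:,:,::-1])
m=cv2.inRange(cv2.cvtColor(c["color"],cv2.COLOR_RGB2HSV),(18,60,120),(32,190,255))
for k in cv2.findContours(m,0,1)[0]:
    if cv2.contourArea(k)>400:
        r=cv2.minAreaRect(k);b=cv2.boxPoints(r);i=0 if np.linalg.norm(b[0]-b[1])<np.linalg.norm(b[1]-b[2]) else 1
        P=[ray(c,*x,14) for x in((b[i]+b[i+1])/2,(b[(i+2)%4]+b[(i+3)%4])/2)]
        print(r,ray(c,*r[0],14).round(1),(P[1]-P[0]).round(1))
E
```

```text
[-0.81  0.35  0.24  1.43 -0.08  1.38 -2.05] 3.5667
((333.4922180175781, 170.5222625732422), (65.61641693115234, 18.403833389282227), 82.7249984741211) [510.  232.1  14. ] [-82.2 -24.2   0. ]
((419.19232177734375, 172.03846740722656), (12.551432609558105, 118.0619125366211), 11.309932708740234) [517.9 123.5  14. ] [-150.2   -7.     0. ]
((254.5, 163.5), (121.0, 21.0), 90.0) [509.9 332.5  14. ] [-153.9  -14.1    0. ]
```

View pics/w1.png

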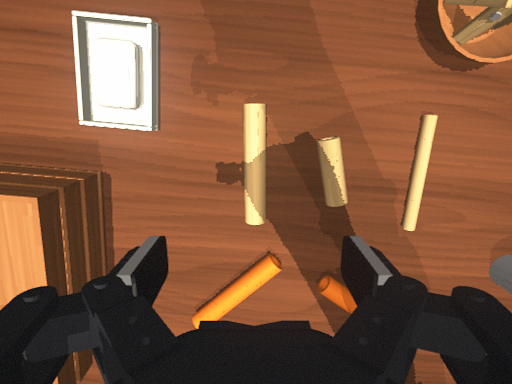

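The wrist view has the roller centred at (254,163), aligned with the tool and clear of its neighbours. I'll pick it up now.

Run:
```python
from cell import env
from h import *
p=[508.5,332.7]
print(env.move_straight(p+[20],vel=120,until_force=15), env.sense()["position"].round(1))
env.grab(40);s=env.sense();print(s["grip_width"],s["gripper_force"],s["clock"])
env.move_straight(p+[200],vel=200)
env.reach([564,-113.3,200],q(-0.024));s=env.sense();print(s["grip_width"],s["ft_force"],s["clock"],s["joint_pos"].round(2),s["position"])
import pickle
d={}
for n in("wrist","top"):
    d[n]=env.camera(n);cv2.imwrite(f"pics/{n}2.png",d[n]["color"][:,:,::-1])
pickle.dump(d,open("d2.pkl","wb"))
```

```text
False [508.9 332.9  20.7]
25.618053660470476 39.80912801460363 6.25
25.50024953155125 [-0.2172962  -0.29940556 -0.53616748] 8.95 [-0.29  0.33  0.54  1.6  -0.18  1.26 -1.31] [ 564.44885802 -111.37366857  199.78957203]
```

View pics/wrist2.png

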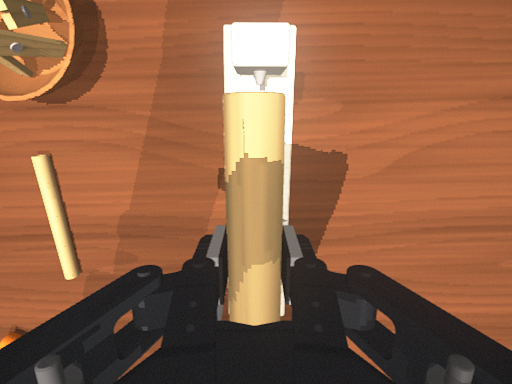

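The wrist view shows the roller held across the jaws, with its far end at row 93 and the fixed bracket and point ahead at (261,75). Next I'll check its tilt and the holder's centreline.

Run:
```python
import pickle
from h import *
d=pickle.load(open("d2.pkl","rb"));c=d["wrist"]
print("cam",(-c["R"].T@c["t"]).round(1),(c["R"].T@[0,0,1]).round(3))
print("bed edges",[ray(c,u,v,22).round(1) for u,v in((224,30),(296,30),(289,215))])
print("fix top",[ray(c,u,v,78).round(1) for u,v in((231,23),(290,23),(287,68),(232,68))],"tip",ray(c,261,84,60).round(1))
for x,w in((75,14),(-75,14)):
    for y in(-14,14):
        print(x,y,[proj(c,[564.4+x,-111.4+y,z]).round(1) for z in(185,194,200)])
t=d["top"];m=cv2.inRange(cv2.cvtColor(t["color"],cv2.COLOR_RGB2HSV),(18,60,120),(32,190,255))
# wrist edge rows of roller
m=cv2.inRange(cv2.cvtColor(c["color"],cv2.COLOR_RGB2HSV),(15,60,80),(32,200,255))
for v in(88,91,94,98,120,150,180,210,290,310,318,322,326):
    u=np.flatnonzero(m[v,200:310])+200;print(v,u.min() if len(u) else None,u.max() if len(u) else None)
```

```text
cam [ 632.1 -112.   325.6] [-0.268  0.006 -0.963]
bed edges [array([704.1, -85.3,  22. ]), array([ 702.7, -152.8,   22. ]), array([ 518.2, -148.3,   22. ])]
fix top [array([695.5, -95.8,  78. ]), array([ 694.5, -140.7,   78. ]), array([ 662.7, -138.7,   78. ]), array([663.7, -95.2,  78. ])] tip [ 652.7 -118.4   60. ]
75 -14 [array([283. ,  91.8]), array([285. ,  90.6]), array([286.5,  89.7])]
75 14 [array([221.9,  93.2]), array([219.7,  92.1]), array([218. ,  91.2])]
-75 -14 [array([281.6, 356.9]), array([283.1, 369.9]), array([284.1, 379.4])]
-75 14 [array([234.7, 357.7]), array([233.7, 370.8]), array([233. , 380.3])]
88 None None
91 None None
94 223 284
98 223 284
120 223 284
150 224 284
180 225 283
210 226 288
290 228 280
310 228 280
318 229 279
322 235 273
326 None None
```

View pics/top2.png

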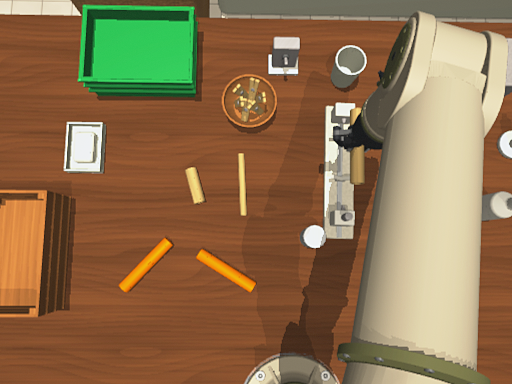

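Run:
```python
from cell import env
from h import *
env.move_straight([564,-113.8,100],vel=120);env.dwell(.2);s=env.sense();print(s["position"].round(1),s["ft_force"].round(1))
e=np.array([564,-113.8])-s["position"][:2]
g=np.array([564,-113.8])+e
print(env.move_straight([*g,64],vel=25,until_force=5));s=env.sense();print(s["position"].round(1),s["ft_force"].round(1),s["grip_width"],s["clock"])
c=env.camera("wrist");cv2.imwrite("pics/w3.png",c["color"][:,:,::-1])
c=env.camera("side");cv2.imwrite("pics/s3.png",cv2.resize(c["color"][180:330,220:440,::-1],None,fx=3,fy=3,interpolation=2))
```

```text
[ 564.5 -113.9  100.8] [ 0.1  0.6 -0.2]
True
[ 563.4 -114.3   66.6] [ 1.8 -1.5  2.1] 26.158603661579637 11.4333
```

View pics/s3.png

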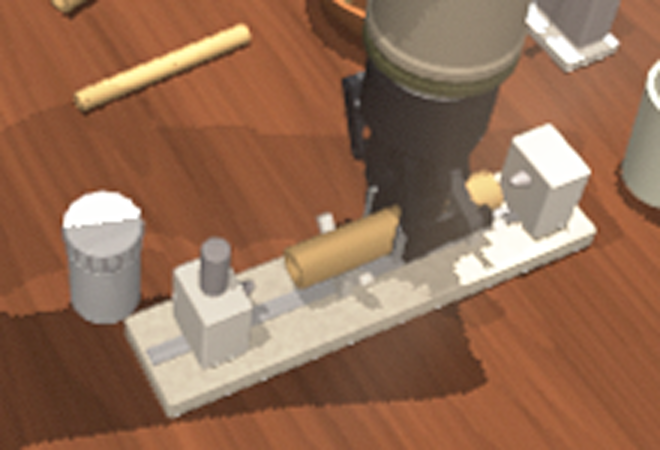

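The roller is in both cradles between the points, with its near end at crop (300,265) and its far end by the fixed point. The TCP is at z 66.6 as expected, so I'll release.

Run:
```python
from cell import env
from h import *
import pickle
env.ungrasp();p=env.sense()["position"]
env.move_straight([p[0],p[1],190],vel=120)
# go above the post, jaws closing along the slide
a=-0.024
best=min((np.abs(np.array(j)-env.sense()["joint_pos"]).max(),b) for b in(a+np.pi/2,a-np.pi/2) if (j:=env.ik([429.5,-109.5,200],q(b))) is not None)
print(best)
env.reach([429.5,-109.5,200],q(best[1]));s=env.sense();print(s["position"].round(1),s["joint_pos"].round(2),s["clock"])
d={}
for n in("top","side","wrist"): d[n]=env.camera(n)
pickle.dump(d,open("d4.pkl","wb"))
im=[cv2.resize(d["side"]["color"][180:330,220:440,::-1],(400,273),interpolation=2),cv2.resize(d["wrist"]["color"][:,:,::-1],(400,300))]
t=cv2.resize(d["top"]["color"][95:250,290:390,::-1],(387,600),interpolation=2)
cv2.imwrite("pics/m4.png",np.hstack([t,cv2.copyMakeBorder(np.vstack(im),0,27,0,0,0)]))
```

```text
(np.float64(1.4643334351941923), 1.5467963267948965)
[ 429.7 -109.5  199.9] [-0.18  0.01  0.36  1.93 -0.    1.2   0.16] 14.6417
```

View pics/m4.png

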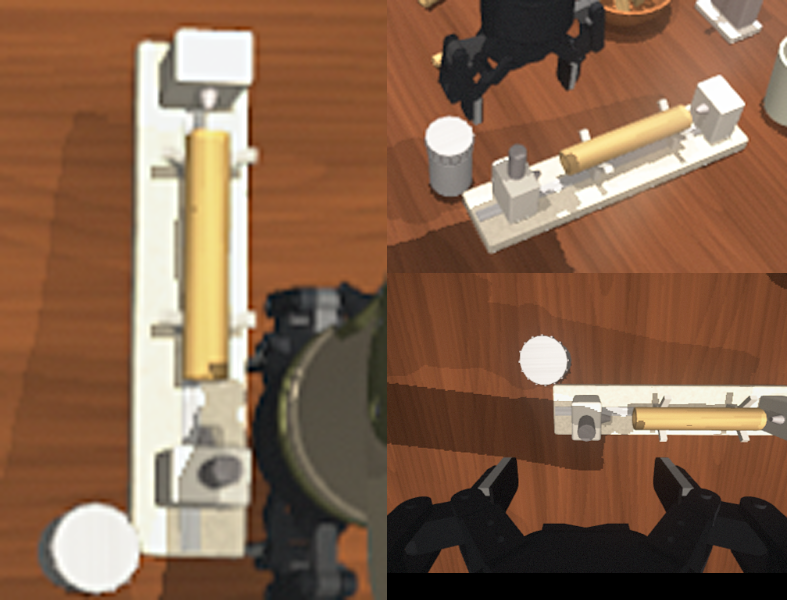

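The roller lies level in both cradles, centred in all three views. The post top is at about (256,204) in the wrist image. Next I'll check its position with a ray, grip it and slide.

Run:
```python
from cell import env
from h import *
import pickle
d=pickle.load(open("d4.pkl","rb"))
P=ray(d["wrist"],256,204,117);print(P.round(1))
a=-0.024
p=np.array([(429.5+P[0])/2,(-109.3+P[1])/2]) if np.hypot(P[0]-429.5,P[1]+109.3)<8 else np.array([429.5,-109.3])
print(p, env.move_straight([*p,102],vel=100,until_force=10));s=env.sense();print(s["position"].round(1))
env.grab(30);s=env.sense();print(s["grip_width"],s["gripper_force"],s["ft_force"].round(1),s["position"].round(1),s["clock"])
if 14<s["grip_width"]<22:
    b=s["position"]; L=74
    print(env.move_straight([b[0]+L,b[1]+L*a,b[2]],vel=35,until_force=14));s=env.sense();print(s["position"].round(1),s["ft_force"].round(1),s["position"][0]-b[0],s["clock"],s["grip_width"])
d={}
for n in("top","side"): d[n]=env.camera(n)
cv2.imwrite("pics/m5.png",np.hstack([cv2.resize(d["side"]["color"][180:330,220:440,::-1],(430,293),interpolation=2),cv2.resize(d["top"]["color"][95:250,290:390,::-1],(189,293),interpolation=2)]))
```

```text
[ 430.9 -109.8  117. ]
[ 430.17552217 -109.53167935] False
[ 430.6 -109.7  102.5]
16.983774634127553 29.659085869789124 [-1.3  0.5  2.7] [ 430.3 -109.6  102.2] 16.55
True
[ 498.1 -111.6  102.2] [-1.9  0.5  8.1] 67.7830503596877 18.3 16.995964545857273
```

View pics/m5.png

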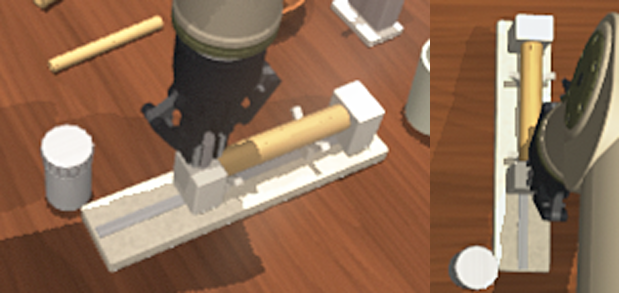

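The bracket has moved up against the roller, and the roller's far end meets the fixed bracket at crop (345,115). I'll push once more to confirm it is seated, then release and check.

Run:
```python
from cell import env
from h import *
b=env.sense()["position"]
print(env.move_straight([b[0]+6,b[1]-.14,b[2]],vel=15,until_force=22));s=env.sense();print((s["position"]-b).round(2),s["ft_force"].round(1),s["wrist_torque"].round(2))
env.dwell(.2);print(env.sense()["position"].round(1),env.sense()["ft_force"].round(1))
env.ungrasp();p=env.sense()["position"];env.move_straight([p[0],p[1],200],vel=120)
env.reach([400,-400,260],q(-0.6));print(env.sense()["clock"])
d={}
for n in("top","side"): d[n]=env.camera(n)
cv2.imwrite("pics/m6.png",np.hstack([cv2.resize(d["side"]["color"][200:320,230:430,::-1],(500,300),interpolation=2),cv2.resize(d["top"]["color"][95:250,310:370,::-1],(232,600),interpolation=2)[0:300]]))
T=d["top"]
m=cv2.inRange(cv2.cvtColor(T["color"],cv2.COLOR_RGB2HSV),(15,60,110),(32,200,255));m[:,:323]=0;m[:,370:]=0;m[:95]=0;m[250:]=0
k=max(cv2.findContours(m,0,1)[0],key=cv2.contourArea);r=cv2.minAreaRect(k);print(r,ray(T,*r[0],60).round(1))
```

```text
True
[ 0.03 -0.03  0.01] [-3.7  0.6  7.8] [0.1  0.29 0.02]
[ 498.1 -111.5  102.2] [-2.   1.1  6.8]
21.8417
((342.9999694824219, 148.0), (63.99999237060547, 11.999998092651367), 90.0) [ 591.2 -114.9   60. ]
```

View pics/m6.png

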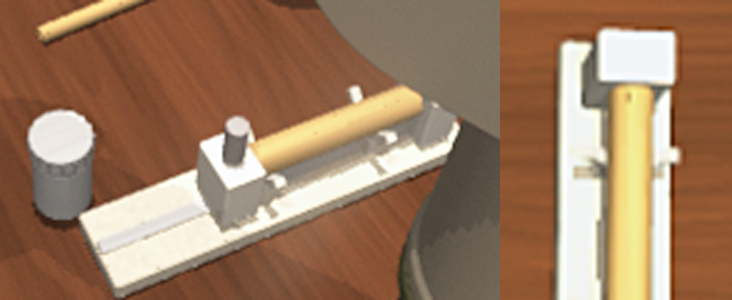

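The second push met a solid stop, moving 0.03 mm under 22 N. In the picture the roller is flush between both brackets with the points hidden in its ends, and the gripper is clear.

```bash
python3 -c "
from cell import env
print(env.close_job())"
```

```text
the job is handed in; nothing more can be done
None
```

The long roller is in the holder's cradles with the sliding bracket pushed home against it, the gripper is clear, and I handed the job in at about 22 s; no verdict came back.

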